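# Dock the water-filter cartridges

### The job

The four rinsed water-filter cartridges stand about on the counter: put each one into the black dock whose opening has its shape and size (slim round, wide round, square, flat oblong), standing upright on the dock's floor inside the rim. Set them down rather than dropping them, do not tip any over, and leave the soap bottle and the mug where they are.

Things in the scene. Friction and masses are not known exactly. Their poses are not given: they have to be found in the camera images.
- slim_cartridge: slim round water-filter cartridge, white plastic cylinder 40 mm in diameter and 90 mm tall, topped by a small grey neck 18 mm across and 8 mm high, 98 mm tall in all; thin grey bands round it. About 0.1 to 0.4 kg; loose, starts upright on the counter. Origin: centre of its underside; z up along it.
- wide_cartridge: wide round water-filter cartridge, white plastic cylinder 60 mm in diameter and 90 mm tall, topped by a small grey neck 18 mm across and 8 mm high, 98 mm tall in all; thin grey bands round it. About 0.1 to 0.4 kg; loose, starts upright on the counter. Origin: centre of its underside; z up along it.
- square_cartridge: square water-filter cartridge, white plastic, 48 x 48 mm in plan and 90 mm tall, topped by a small grey neck 18 mm across and 8 mm high, 98 mm tall in all; thin grey bands round it. About 0.1 to 0.4 kg; loose, starts upright on the counter. Origin: centre of its underside; z up along it, x and y square to its sides.
- flat_cartridge: flat oblong water-filter cartridge, white plastic, 64 mm (along its x) by 30 mm (along its y) in plan and 90 mm tall, topped by a small grey neck 18 mm across and 8 mm high, 98 mm tall in all; thin grey bands round it. About 0.1 to 0.4 kg; loose, starts upright on the counter. Origin: centre of its underside; z up along it.
- slim_dock: small round dock, a black plastic dish for the slim round cartridge: bore 56 mm, 64 mm over the rim; floor 4 mm above the counter, rim 4 mm thick and 14 mm high over the counter. A small white dot (14 mm) marks the middle of the floor and a short white hose stub (14 mm long, 12 mm high, harmless) sticks out of its +x side. Fixed to the counter. Origin: centre of its underside, on the counter; z up.
- wide_dock: large round dock, a black plastic dish for the wide round cartridge: bore 76 mm, 84 mm over the rim; floor 4 mm above the counter, rim 4 mm thick and 14 mm high over the counter. A small white dot (14 mm) marks the middle of the floor and a short white hose stub (14 mm long, 12 mm high, harmless) sticks out of its +x side. Fixed to the counter. Origin: centre of its underside, on the counter; z up.
- square_dock: square dock, a black plastic dish for the square cartridge: opening 64 x 64 mm, 72 x 72 mm over the rim; floor 4 mm above the counter, rim 4 mm thick and 14 mm high over the counter. A small white dot (14 mm) marks the middle of the floor and a short white hose stub (14 mm long, 12 mm high, harmless) sticks out of its +x side. Fixed to the counter. Origin: centre of its underside, on the counter; z up, x and y square to its sides.
- flat_dock: oblong dock, a black plastic dish for the flat cartridge: opening 80 mm (along its x) by 46 mm (along its y), 88 x 54 mm over the rim; floor 4 mm above the counter, rim 4 mm thick and 14 mm high over the counter. A small white dot (14 mm) marks the middle of the floor and a short white hose stub (14 mm long, 12 mm high, harmless) sticks out of its +x side. Fixed to the counter. Origin: centre of its underside, on the counter; z up.
- soap_bottle: amber soap bottle with an orange cap, 64 mm in diameter, 190 mm tall, standing loose at the robot's right edge of the work; leave it alone. Origin: centre of its underside.
- mug: white mug, 80 mm in diameter, 90 mm tall, handle towards its +y, standing loose at the robot's left edge of the work; leave it alone. Origin: centre of its underside.
Not all that is in view belongs to the job. What is shaped like the wide_cartridge but blue or orange is not meant.

How it is judged:
By the outcome, as a careful person would: the job done as asked, in the order asked, and still so for the second after the job is handed in, with the robot touching nothing.
It also fails if it takes over 128 s, if anything falls off the work surface, if the arm or the gripper's body presses on something with over 40 N, if the wrist force passes 120 N, or if a joint passes its speed limit or range.

### The arm

A 7-joint arm with a two-finger parallel gripper is mounted at the origin on the work surface. World frame = base frame: x ahead of the robot, y to its left, z up, the work surface at z = 0. Lengths are in m, angles in rad, forces in N, time in s.
With the tool pointing down it reaches from about 0.4 to 0.85 m from the base axis. Payload 4.4 kg.
Tool frame: the origin (TCP) lies at the very end of the fingers, on their centre line; the grasp point (between the pads) lies 19 mm behind it; z points along the fingers, y is the direction in which the jaws open and shut (so a half turn about z gives the same grasp; the last joint's range is limited). The gripper opens to 94 mm and grips with 3 to 60 N. Pads are 16 mm wide; open, the fingers measure 119 mm over their backs; the gripper's body (75 mm by 177 mm) begins 78 mm behind the grasp point.
Start: joints at [1.248, 0.628, 0.038, 1.517, -0.027, 0.996, -0.02], TCP at [0.165, -0.629, 0.205] pointing down, gripper open.
Joint ranges: [-3.06, 3.06], [-0.37, 2.12], [-1.25, 1.32], [0.18, 2.47], [-1.1, 4.24], [0.23, 1.98], [-2.94, 2.94]. Speed limits (rad/s): [2.57, 2.57, 3.14, 3.14, 3.14, 3.14, 3.14].

### API

Orientations are given as a unit quaternion [x, y, z, w].
In Python, from cell import arm gives the robot as it stands. The module is installed in compiled form; this text tells all that it offers.
- The arm moves only by the tool carry_out, never from a script. Its argument "rows" is one flat list of numbers, 5 for each row, row after row: the shift along the tool's x, y, z each as a share of 0.08 m, from -1 to 1, then the turn about the tool's z as a share of 45 degrees, from -1 to 1, then the closure, from -1 (fully open) to 1 (shut). A call has 1 to 12 rows; each row is the pose to reach, as a shift and turn from the pose commanded when the call began, along the tool's axes at that moment; what a row does not reach only later rows make up. A row lasts 1/8 s, in which the tool goes at most 62.5 mm and 10.7 degrees, less where a joint would pass 70% of its speed; a pose out of reach is approached as far as the arm can. A call with a number of a shift or a turn outside -1 to 1 is refused whole. A call with a gripper value outside its range is refused whole. The fingers move at their own pace and stop on an object; "grip_force" is the grip in N (left out, the last holds). Time passes only in rows, so rows that repeat a pose let the fingers close. It gives the time, the measured TCP pose, the force and the opening at its end, in the units of the state.
- arm.sense(): the state, without advancing time (a new reading comes with each control period).
- arm.grab_frame(name): name is "scene" or "top" or "wrist"; returns a dict with "color" (400x640x3 uint8, blue, green, red), "K" (3x3 intrinsics, pixels), "R" (3x3) and "t" (3): a world point X has camera coordinates R X + t. Camera axes: x right, y down, z forward; pixel columns grow to the right and rows downward; lengths in m; the calibration is good to about 2 mm. A picture is of the moment at which its call begins. There is no depth.
- arm.hand_in(): hands the job in, once; it reports no verdict.
Trained networks look in a picture, given as the dict that the camera call returned (one of the last four; its "shot" number tells which), for a name from the list of things; names that differ only in an ending like _2 or _b are one class to them, and where a whole thing is asked for, a point or a joint stands for the part that bears it (a point fixed in the world has none). Each returns a list of dicts, best first, with "p" (0 to 1); they miss things now and then, are a little off and sometimes report something else, mostly with a low value. They report only what shows in the picture. A call takes as long as a camera call. They do not tell look-alikes from the thing itself.
- arm.cut_out(picture, thing): "mask" (400x640 bool, what is visible of it).
- arm.pinpoint(picture, thing): "at" ([x, y, z] in m, in the coordinates of the camera as it stood for that picture, good to about 4 mm: a listed point, or the origin of a listed thing).
The state is a dict: "t": time; "qpos": joint angles; "joint_vel": joint speeds; "joint_torque": joint torques, N m; "tcp_pos": TCP position; "orientation": TCP orientation; "contact_force": force on the tool from outside, world axes, zero at the start; "torque": the same for the moment, N m; "grip_width": finger opening in m.
Only numpy, scipy, OpenCV 4.12 (cv2) and the standard library are available. Lean on these libraries where they do the work, as an engineer would, in place of code of your own. Each camera call takes 0.05 s, during which the arm holds its last target. There are 200 camera calls.

## Working session

There is one attempt and no reset: what is moved stays moved. The work goes in short steps, Python scripts to look and compute and a tool call to move; the robot and the scene stay as the last step left them, time stands still between calls to the robot, and variables do not carry over. Pictures are saved under pics/ and viewed, about 12 in all and at most 16, crops included, and the job is handed in when it is done.

Besides the shell and the picture viewer there is one more tool, called after "Call:" as a command line: name --argument value ..., lists and objects as JSON in quotes. carry_out: Moves the arm, as the interface text tells. Shift numbers are shares of 0.08 m and turn numbers shares of 45 degrees, none past 1 either way. Its arguments: {"type":"object","properties":{"rows":{"type":"array"},"grip_force":{"type":"number"}},"required":["rows"]}

```bash
mkdir -p pics; cat > h.py <<'E'
from cell import arm
import numpy as np, cv2
N=['slim_cartridge','wide_cartridge','square_cartridge','flat_cartridge','slim_dock','wide_dock','square_dock','flat_dock','soap_bottle','mug']
def w(p,c): return np.array(p['R']).T@(np.array(c)-np.array(p['t']))
def px(p,X):
    c=np.array(p['R'])@np.array(X)+np.array(p['t']); u=np.array(p['K'])@c; return (u[:2]/u[2]).round().astype(int)
def ray(p,uv,z):
    R=np.array(p['R']);o=-R.T@np.array(p['t']);d=R.T@np.linalg.inv(p['K'])@np.array([*uv,1.]);return o+d*(z-o[2])/d[2]
E
python3 - <<'E'
from h import *
s=arm.sense();print({k:np.round(v,3) for k,v in s.items()})
for c in['top','scene']:
    p=arm.grab_frame(c);cv2.imwrite(f'pics/{c}0.png',p['color'])
    print(c,np.round(-np.array(p['R']).T@p['t'],3))
    for n in N:
        for d in arm.pinpoint(p,n)[:3]:
            X=w(p,d['at']);print(n,round(d['p'],2),X.round(3),px(p,X))
E
```

```text
{'t': np.float64(0.0), 'qpos': array([ 1.248,  0.629,  0.038,  1.518, -0.027,  0.996, -0.02 ]), 'joint_vel': array([ 0.002, -0.   , -0.001, -0.   , -0.001,  0.   , -0.   ]), 'joint_torque': array([ 2.0000e-03, -5.4972e+01,  1.1440e+00, -1.8663e+01, -5.2000e-02,
        2.4000e-02,  0.0000e+00]), 'tcp_pos': array([ 0.165, -0.628,  0.205]), 'orientation': array([ 0.992,  0.128, -0.   , -0.001]), 'contact_force': array([ 0.693,  0.276, -0.436]), 'torque': array([ 0.022,  0.002, -0.005]), 'grip_width': np.float64(0.094)}
top [0.435 0.01  1.356]
wide_cartridge 0.76 [ 0.543 -0.185  0.003] [366 209]
wide_cartridge 0.74 [ 0.628 -0.042  0.004] [328 186]
wide_cartridge 0.72 [ 0.649 -0.142 -0.001] [355 181]
square_cartridge 0.58 [ 0.428  0.105 -0.001] [288 239]
square_cartridge 0.26 [ 0.515  0.577 -0.001] [161 214]
flat_cartridge 0.72 [0.622 0.125 0.   ] [283 187]
slim_dock 0.6 [0.53  0.361 0.003] [219 211]
wide_dock 0.76 [ 0.519 -0.37   0.001] [416 217]
square_dock 0.94 [ 0.37  -0.268 -0.   ] [389 257]
square_dock 0.49 [0.429 0.106 0.002] [287 239]
flat_dock 0.71 [ 0.442 -0.093  0.001] [341 236]
soap_bottle 0.97 [ 0.498 -0.576 -0.002] [471 223]
mug 0.79 [0.515 0.577 0.002] [161 214]
mug 0.51 [ 0.445 -0.091  0.002] [341 235]
scene [ 1.961 -0.272  1.293]
```

View pics/top0.png

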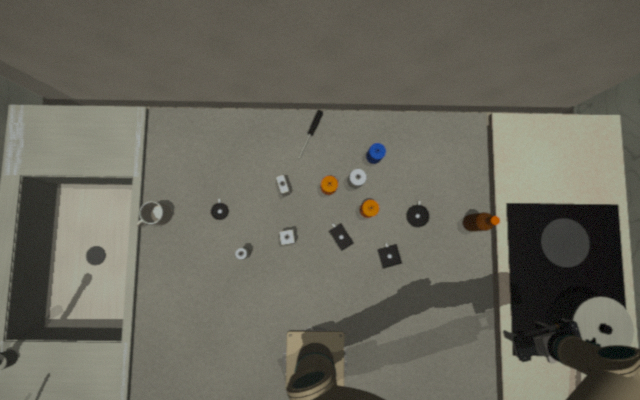

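View pics/scene0.png

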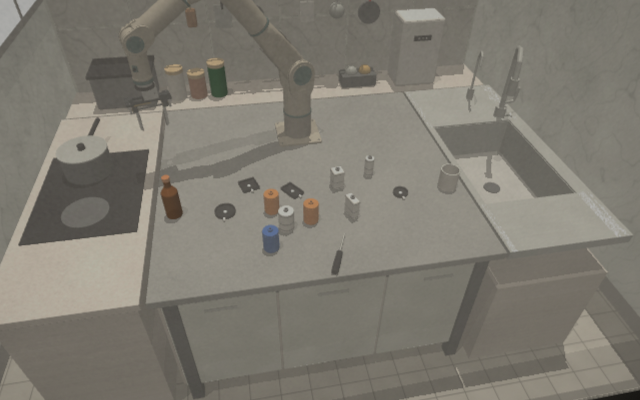

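Top view (pixels):
- **Cartridges:** slim at (241,253), square (287,237), flat (283,184).
- **Wide-round candidates:** white (358,177), orange (330,184), orange (370,207) and blue (376,152). Only the white one fits.
- **Docks:** slim (219,211), wide (417,216), square (389,256), flat (341,236).

Next I'll enlarge a crop to confirm the white wide cartridge and measure precisely.

```bash
python3 - <<'E'
from h import *
p=arm.grab_frame('top');im=p['color']
c=im[135:275,205:440];cv2.imwrite('pics/crop.png',cv2.resize(c,None,fx=3.4,fy=3.4,interpolation=cv2.INTER_CUBIC))
B=8
big=cv2.resize(im,None,fx=B,fy=B,interpolation=cv2.INTER_CUBIC)
g=cv2.cvtColor(big,cv2.COLOR_BGR2GRAY).astype(int);sat=big.max(2).astype(int)-big.min(2)
def meas(n,u,v,bright,z):
    m=((g>165)&(sat<50)) if bright else (g<60)
    m=m.astype(np.uint8);m=cv2.morphologyEx(m,cv2.MORPH_CLOSE,np.ones((41,41)))
    k,l,st,ce=cv2.connectedComponentsWithStats(m)
    win=l[(v-6)*B:(v+6)*B,(u-6)*B:(u+6)*B];i=np.bincount(win[win>0]).argmax()
    ct=max(cv2.findContours((l==i).astype(np.uint8),0,2)[0],key=cv2.contourArea)
    box=cv2.boxPoints(cv2.minAreaRect(ct))
    W=np.array([ray(p,(q+.5)/B-.5,z) for q in box]);e=W[1]-W[0];f=W[2]-W[1]
    print(n,W.mean(0).round(4),'sides',np.linalg.norm(e).round(3),np.linalg.norm(f).round(3),'yaw of sides',np.degrees(np.arctan2([e[1],f[1]],[e[0],f[0]])).round(1))
for n,u,v in[('slim',241,253),('wide',358,177),('square',287,237),('flat',283,184)]: meas(n,u,v,1,.09)
for n,u,v in[('slimD',219,211),('wideD',417,216),('squareD',389,256),('flatD',341,236)]: meas(n,u,v,0,.012)
print(g[100*8,200*8])
print(ray(p,(376,151),.09),ray(p,(330,183),.09),ray(p,(370,207),.09))
E
```

```text
slim [0.3792 0.2591 0.09  ] sides 0.029 0.031 yaw of sides [ -89.3 -178. ]
wide [ 0.6519 -0.1425  0.09  ] sides 0.051 0.052 yaw of sides [-89.1 179.9]
square [0.4372 0.1033 0.09  ] sides 0.041 0.042 yaw of sides [ -81.4 -171. ]
flat [0.605  0.1169 0.09  ] sides 0.021 0.019 yaw of sides [ -71.1 -161.1]
slimD [0.5288 0.3578 0.012 ] sides 0.063 0.058 yaw of sides [ -89.2 -177.8]
wideD [ 0.5221 -0.3734  0.012 ] sides 0.082 0.08 yaw of sides [ -81.1 -172.9]
squareD [ 0.373  -0.2679  0.012 ] sides 0.071 0.071 yaw of sides [ -73.7 -164.5]
flatD [ 0.4408 -0.0904  0.012 ] sides 0.052 0.085 yaw of sides [ -56.1 -146.2]
91
[ 0.74400465 -0.20747506  0.09      ] [ 0.62685801 -0.04522231  0.09      ] [ 0.5442759  -0.18565485  0.09      ]
```

View pics/crop.png

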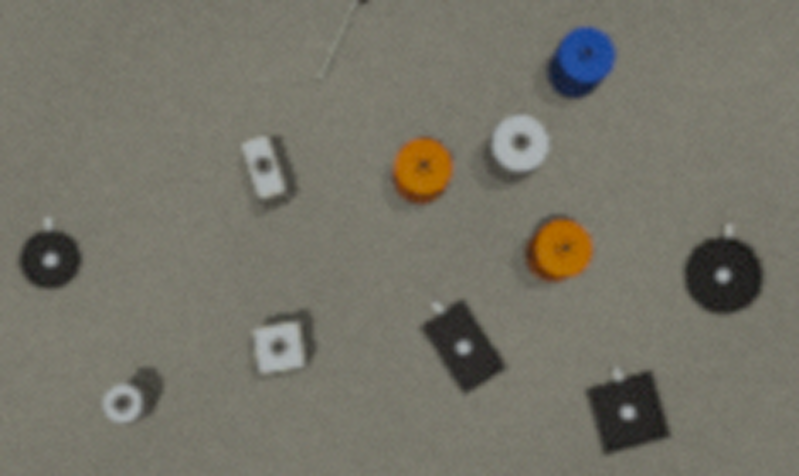

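The crop shows the white wide cartridge at crop (519,143). It stands between the orange ones at (423,167) and (561,248) and the blue one at (586,54), and it is the only white one of that size. I'm moving toward it now.

Call:
carry_out --rows '[1, -0.58, 0, 0.33, -1, 1, -0.58, 0, 0.33, -1, 1, -0.58, 0, 0.33, -1]' --grip_force 25

```text
t: 1.52
tcp_pos: [0.2337, -0.5616, 0.2057]
orientation: [1.0, 0.001, 0.001, -0.0]
contact_force: [0.5, 0.1, -0.2]
grip_width: 0.0938
```

Call:
carry_out --rows '[1, -1, 0, 0, -1, 1, -1, 0, 0, -1, 1, -1, 0, 0, -1]'

```text
t: 1.9
tcp_pos: [0.3141, -0.4814, 0.2056]
orientation: [1.0, 0.002, 0.001, -0.001]
contact_force: [-0.5, -0.3, -0.3]
grip_width: 0.094
```

Call:
carry_out --rows '[1, -1, 0, 0, -1, 1, -1, 0, 0, -1, 1, -1, 0, 0, -1]'

```text
t: 2.28
tcp_pos: [0.3937, -0.4022, 0.2055]
orientation: [1.0, 0.002, 0.001, -0.0]
contact_force: [-1.0, -1.1, 0.2]
grip_width: 0.0939
```

Call:
carry_out --rows '[1, -1, 0, 0, -1, 1, -1, 0, 0, -1, 1, -1, 0, 0, -1]'

```text
t: 2.65
tcp_pos: [0.4735, -0.3229, 0.2054]
orientation: [1.0, 0.001, 0.001, -0.0]
contact_force: [-1.3, -0.8, 0.1]
grip_width: 0.094
```

Call:
carry_out --rows '[1, -1, 0, 0, -1, 1, -1, 0, 0, -1, 1, -1, 0, 0, -1]'

```text
t: 3.02
tcp_pos: [0.5533, -0.2434, 0.2052]
orientation: [1.0, 0.001, 0.001, -0.0]
contact_force: [0.5, 0.0, -0.4]
grip_width: 0.0939
```

Call:
carry_out --rows '[0.5, -0.8, 0, 0.56, -1, 0.5, -0.8, 0, 0.56, -1, 0.5, -0.8, 0, 0.56, -1, 0.5, -0.8, 0, 0.56, -1]'

```text
t: 3.52
tcp_pos: [0.5902, -0.1845, 0.2055]
orientation: [0.975, -0.221, -0.0, 0.001]
contact_force: [-0.7, -0.9, 0.6]
grip_width: 0.0943
```

```bash
cat >> h.py <<'E'
def psi(q):
    x,y,z,ww=q; return np.degrees(np.arctan2(2*(x*y+z*ww),1-2*(y*y+z*z)))
def go(x,y,yaw,z):
    "shares (x,y,z,turn) from here to there, in present tool axes"
    s=arm.sense();a=psi(s['orientation']);r=np.radians(a);d=np.array([x,y,z])-s['tcp_pos']
    print('at',np.round(s['tcp_pos'],4),'psi',a.round(1),'w',round(float(s['grip_width']),3),'t',s['t'],'-> shares',
     np.round([(d[0]*np.cos(r)+d[1]*np.sin(r))/.08,(d[0]*np.sin(r)-d[1]*np.cos(r))/.08,-d[2]/.08,((a-yaw+180)%360-180)/45],3))
def look(f,names=()):
    p=arm.grab_frame('wrist');cv2.imwrite(f'pics/{f}.png',p['color'])
    for n in names:
        for d in arm.pinpoint(p,n)[:3]:
            X=w(p,d['at']);print(n,round(d['p'],2),X.round(4),px(p,X))
    return p
E
python3 - <<'E'
from h import *
go(.652,-.1425,-25,.045)
p=look('w1',['wide_cartridge','wide_dock','flat_dock','square_dock']);print((-np.array(p['R']).T@p['t']).round(3))
E
```

```text
at [ 0.5902 -0.1845  0.2055] psi -25.5 w 0.094 t 3.525 -> shares [ 0.472 -0.806  2.007 -0.012]
wide_cartridge 0.85 [ 5.431e-01 -1.842e-01  4.000e-04] [336 207]
wide_cartridge 0.65 [ 6.461e-01 -1.397e-01 -5.000e-04] [271 152]
wide_cartridge 0.59 [ 6.262e-01 -4.240e-02 -6.000e-04] [213 197]
wide_dock 0.82 [ 0.5179 -0.3731 -0.0008] [475 164]
flat_dock 0.95 [ 0.4398 -0.0875  0.0009] [305 296]
[ 0.654 -0.214  0.385]
```

View pics/w1.png

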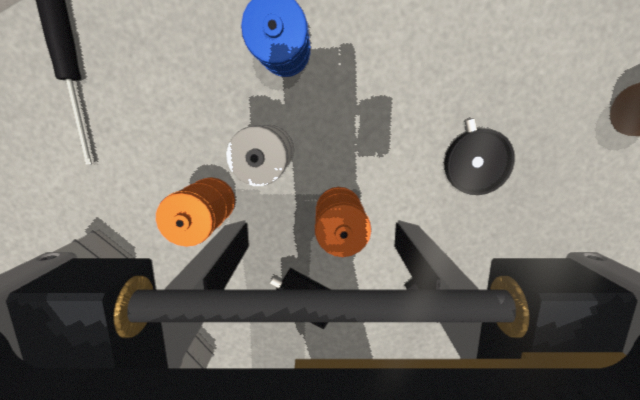

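The wrist view shows the white wide cartridge with its neck at (254,158). The wide dock's dot is at (477,162), with orange cartridges at (180,222) and (343,235).

```bash
python3 - <<'E'
from h import *
p=arm.grab_frame('wrist')
print(ray(p,(254,158),.098),ray(p,(477,162),.004),ray(p,(180,222),.098),ray(p,(343,235),.098))
E
```

```text
[ 0.65107939 -0.13832221  0.098     ] [ 0.5222843  -0.37067199  0.004     ] [ 0.6261458  -0.03911117  0.098     ] [ 0.54202092 -0.18313226  0.098     ]
```

Call:
carry_out --rows '[0.447, -0.83, 0, 0, -1, 0.447, -0.83, 0, 0, -1, 0.447, -0.83, 0, 0, -1]'

```text
t: 4.2
tcp_pos: [0.6526, -0.1348, 0.205]
orientation: [0.976, -0.218, -0.0, 0.0]
contact_force: [-0.5, -0.1, -1.2]
grip_width: 0.0945
```

Call:
carry_out --rows '[0, 0, 0.5, 0, -0.8, 0, 0, 1, 0, -0.8, 0, 0, 1, 0, -0.8]'

```text
t: 4.58
tcp_pos: [0.6486, -0.1368, 0.1228]
orientation: [0.975, -0.22, -0.004, 0.001]
contact_force: [0.1, -1.0, 0.3]
grip_width: 0.0848
```

Call:
carry_out --rows '[0, 0, 0.5, 0, -0.8, 0, 0, 1, 0, -0.8, 0, 0, 1, 0, -0.8]'

```text
t: 4.95
tcp_pos: [0.6504, -0.1363, 0.0447]
orientation: [0.976, -0.22, -0.002, 0.0]
contact_force: [-0.2, 0.2, 0.5]
grip_width: 0.0846
```

Call:
carry_out --rows '[0, 0, 0, 0, 0, 0, 0, 0, 0, 0, 0, 0, 0, 0, 0, 0, 0, 0, 0, 0]'

```text
t: 5.45
tcp_pos: [0.6533, -0.1371, 0.0475]
orientation: [0.976, -0.22, 0.001, 0.001]
contact_force: [-1.1, -2.1, 7.1]
grip_width: 0.0596
```

Call:
carry_out --rows '[0, 0, -0.4, 0, 0, 0, 0, -0.9, 0, 0, 0, 0, -0.9, 0, 0]'

```text
t: 5.82
tcp_pos: [0.655, -0.1359, 0.1209]
orientation: [0.976, -0.219, 0.003, -0.0]
contact_force: [0.9, 0.6, -3.0]
grip_width: 0.0598
```

Call:
carry_out --rows '[0, 0.4, -0.8, 0, 0, 0, 1, -0.8, 0, 0, 0, 1, -0.8, 0, 0, 0, 1, -0.8, 0, 0]'

```text
t: 6.32
tcp_pos: [0.6174, -0.2069, 0.18]
orientation: [0.976, -0.219, -0.001, -0.001]
contact_force: [0.5, 0.2, -2.1]
grip_width: 0.0595
```

Call:
carry_out --rows '[0, 0.5, 0, 0, 0, 0, 1, 0, 0, 0, 0, 1, 0, 0, 0]'

```text
t: 6.7
tcp_pos: [0.5817, -0.283, 0.1803]
orientation: [0.975, -0.221, -0.001, 0.001]
contact_force: [0.3, 1.2, -2.9]
grip_width: 0.0598
```

Call:
carry_out --rows '[0, 0.5, 0, 0, 0, 0, 1, 0, 0, 0, 0, 1, 0, 0, 0, 0, 1, 0, 0, 0]'

```text
t: 7.2
tcp_pos: [0.551, -0.3497, 0.1805]
orientation: [0.976, -0.218, -0.0, -0.001]
contact_force: [0.4, 0.0, -2.2]
grip_width: 0.0596
```

```bash
python3 - <<'E'
from h import *
go(.521,-.372,-25.4,.05)
p=look('w2',['wide_cartridge','wide_dock'])
E
```

```text
at [ 0.551  -0.3497  0.1805] psi -25.2 w 0.06 t 7.2 -> shares [-0.22   0.411  1.631  0.005]
wide_cartridge 0.83 [ 0.5483 -0.346   0.1326] [319 216]
wide_cartridge 0.83 [ 0.5412 -0.186  -0.0006] [211 239]
wide_cartridge 0.82 [ 0.6259 -0.0433  0.005 ] [ 78 229]
wide_dock 0.84 [ 5.220e-01 -3.746e-01 -3.000e-04] [350 192]
```

View pics/w2.png

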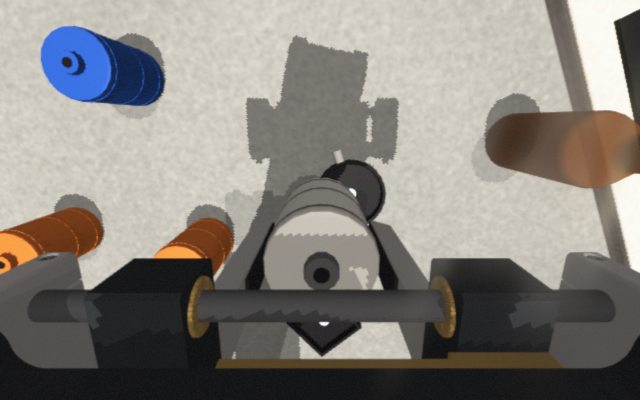

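The cartridge is held upright (neck at (321,268)), and the dock centre is at (352,192). I'm lowering it in.

Call:
carry_out --rows '[-0.2, 0.43, 0, 0, 0, -0.2, 0.43, 0, 0, 0, -0.2, 0.43, 0.4, 0, 0, -0.2, 0.43, 0.9, 0, 0, -0.2, 0.43, 0.9, 0, 0]'

```text
t: 7.98
tcp_pos: [0.5195, -0.3736, 0.1066]
orientation: [0.976, -0.218, -0.003, -0.002]
contact_force: [-0.7, 0.6, -2.5]
grip_width: 0.0595
```

```bash
python3 - <<'E'
from h import *
go(.522,-.374,-25.4,.0515)
p=look('w3',['wide_cartridge','wide_dock'])
E
```

```text
at [ 0.5195 -0.3736  0.1066] psi -25.2 w 0.06 t 7.975 -> shares [ 0.031 -0.009  0.689  0.004]
wide_cartridge 0.86 [ 0.5401 -0.1854 -0.0017] [151 250]
wide_cartridge 0.85 [ 0.5183 -0.3712  0.0539] [320 212]
wide_cartridge 0.66 [ 0.7437 -0.2135  0.0018] [46 44]
wide_dock 0.65 [ 0.5193 -0.3734  0.0006] [322 194]
```

View pics/w3.png

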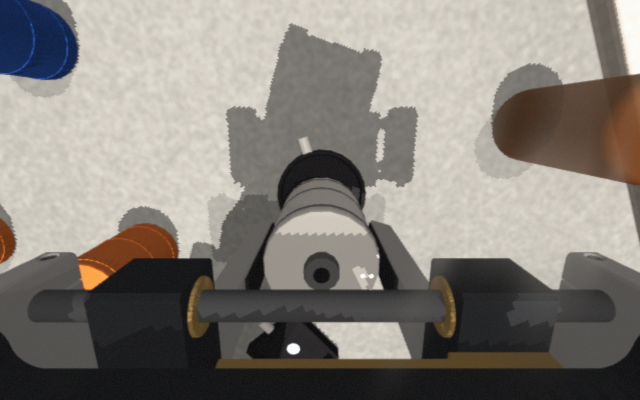

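Call:
carry_out --rows '[0, 0, 0.3, 0, 0, 0, 0, 0.5, 0, 0, 0, 0, 0.6, 0, 0, 0, 0, 0.65, 0, 0, 0, 0, 0.68, 0, 0, 0, 0, 0.68, 0, 0]'

```text
t: 8.88
tcp_pos: [0.5207, -0.377, 0.0554]
orientation: [0.976, -0.219, 0.0, 0.0]
contact_force: [0.4, -0.4, -2.4]
grip_width: 0.06
```

Call:
carry_out --rows '[0, 0, 0.02, 0, 0, 0, 0, 0.04, 0, 0, 0, 0, 0.04, 0, 0]'

```text
t: 9.25
tcp_pos: [0.5204, -0.3767, 0.0518]
orientation: [0.976, -0.219, -0.0, -0.0]
contact_force: [0.1, 0.2, -3.4]
grip_width: 0.0599
```

Call:
carry_out --rows '[0, 0, 0.02, 0, 0, 0, 0, 0.02, 0, 0]'

```text
t: 9.5
tcp_pos: [0.5205, -0.3769, 0.0515]
orientation: [0.976, -0.219, 0.0, -0.0]
contact_force: [-2.1, 2.2, 6.1]
grip_width: 0.0596
```

Call:
carry_out --rows '[0, 0, 0, 0, -0.5, 0, 0, 0, 0, -0.7, 0, 0, 0, 0, -0.8, 0, 0, -0.4, 0, -0.8, 0, 0, -0.9, 0, -0.8, 0, 0, -0.9, 0, -0.8]'

```text
t: 10.25
tcp_pos: [0.5225, -0.3785, 0.1255]
orientation: [0.976, -0.219, 0.003, 0.001]
contact_force: [0.4, 0.1, -0.6]
grip_width: 0.0843
```

Call:
carry_out --rows '[0, -0.6, -1, -0.2, -1, 0, -1, -1, -0.4, -1, 0, -1, -1, -0.56, -1, 0, -1, -1, -0.56, -1, 0, -1, -1, -0.56, -1]'

```text
t: 10.88
tcp_pos: [0.5536, -0.3052, 0.2012]
orientation: [1.0, -0.003, -0.001, -0.0]
contact_force: [0.2, 0.3, 0.0]
grip_width: 0.0941
```

```bash
python3 - <<'E'
from h import *
go(.437,.103,8.8,.22)
p=look('w4',['wide_cartridge','wide_dock','square_dock'])
E
```

```text
at [ 0.5536 -0.3052  0.2012] psi -0.3 w 0.094 t 10.875 -> shares [-1.488 -5.094 -0.235 -0.203]
wide_cartridge 0.92 [ 0.6256 -0.0413  0.0021] [107 120]
wide_cartridge 0.71 [ 0.7487 -0.2131  0.0008] [239   8]
wide_cartridge 0.63 [ 5.436e-01 -1.867e-01 -5.000e-04] [231 184]
square_dock 0.95 [ 0.3667 -0.2691  0.0046] [297 305]
```

View pics/w4.png

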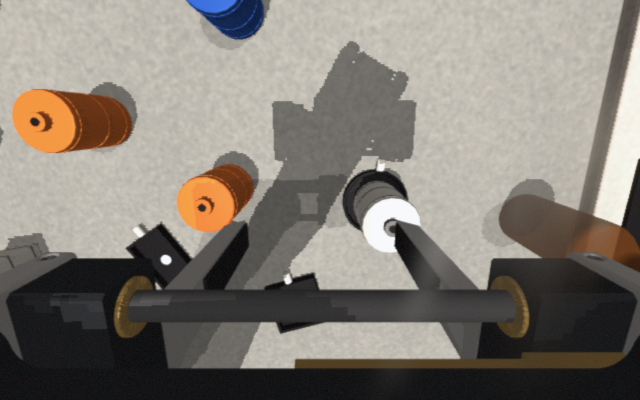

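The wide cartridge stands in its dock (top at (390,225), dock around (376,195)). I'm moving on to the square one.

Call:
carry_out --rows '[-0.38, -0.9, -0.2, 0, -1, -0.38, -0.9, -0.2, 0, -1, -0.38, -0.9, -0.2, 0, -1]'

```text
t: 11.45
tcp_pos: [0.5248, -0.2318, 0.2188]
orientation: [1.0, -0.001, 0.001, 0.0]
contact_force: [1.2, 0.1, 0.6]
grip_width: 0.0936
```

Call:
carry_out --rows '[-0.38, -0.9, 0, 0, -1, -0.38, -0.9, 0, 0, -1, -0.38, -0.9, 0, 0, -1]'

```text
t: 11.82
tcp_pos: [0.4948, -0.161, 0.2184]
orientation: [1.0, -0.001, 0.0, 0.0]
contact_force: [0.4, -0.7, 0.6]
grip_width: 0.094
```

Call:
carry_out --rows '[-0.38, -0.9, 0, 0, -1, -0.38, -0.9, 0, 0, -1, -0.38, -0.9, 0, 0, -1]'

```text
t: 12.2
tcp_pos: [0.465, -0.0893, 0.2185]
orientation: [1.0, -0.001, 0.001, 0.0]
contact_force: [1.3, -0.4, 0.7]
grip_width: 0.0945
```

Call:
carry_out --rows '[-0.38, -0.9, 0, 0, -1, -0.38, -0.9, 0, 0, -1, -0.38, -0.9, 0, 0, -1]'

```text
t: 12.58
tcp_pos: [0.435, -0.0172, 0.2185]
orientation: [1.0, -0.001, 0.001, 0.0]
contact_force: [-0.5, -0.7, 0.3]
grip_width: 0.0943
```

Call:
carry_out --rows '[-0.38, -0.9, 0, -0.2, -1, -0.38, -0.9, 0, -0.2, -1, -0.38, -0.9, 0, -0.2, -1, -0.38, -0.9, 0, -0.2, -1]'

```text
t: 13.08
tcp_pos: [0.4049, 0.0539, 0.2183]
orientation: [0.997, 0.076, 0.0, 0.0]
contact_force: [-0.4, -0.3, 0.3]
grip_width: 0.0943
```

```bash
python3 - <<'E'
from h import *
go(.437,.103,8.8,.22)
p=look('w5',['square_cartridge','slim_cartridge','flat_cartridge','flat_dock','slim_dock'])
im=p['color'];g=cv2.cvtColor(im,cv2.COLOR_BGR2GRAY)
E
```

```text
at [0.4049 0.0539 0.2183] psi 8.7 w 0.094 t 13.075 -> shares [ 0.489 -0.547 -0.021 -0.003]
square_cartridge 0.88 [ 0.4339  0.1007 -0.0008] [290 148]
slim_cartridge 0.96 [ 0.3789  0.2579 -0.0026] [170 171]
flat_cartridge 0.67 [ 4.345e-01  9.940e-02 -3.000e-04] [291 148]
flat_dock 0.71 [ 0.4385 -0.0868 -0.0026] [428 165]
slim_dock 0.77 [ 5.271e-01  3.602e-01 -4.000e-04] [88 39]
```

View pics/w5.png

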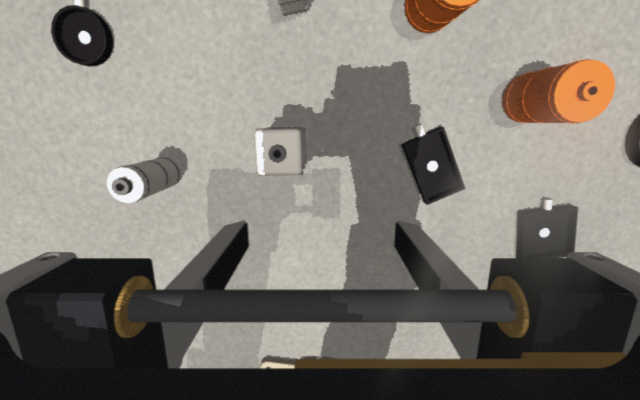

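The square cartridge's neck is at (278,153), with its sides aligned to the jaws. The flat dock's dot is at (432,166), the square dock's at (544,232), the slim dock's at (84,38), and the slim cartridge's neck at (122,187).

```bash
python3 - <<'E'
from h import *
p=arm.grab_frame('wrist')
for n,uv,z in[('sq',(278,153),.098),('slim',(122,187),.098),('flatD',(432,166),.004),('sqD',(544,232),.004),('slimD',(84,38),.004)]: print(n,ray(p,uv,z).round(4))
def yaw(a,b,z):
    d=ray(p,a,z)-ray(p,b,z);return np.degrees(np.arctan2(d[1],d[0])).round(1),np.linalg.norm(d).round(3)
print(yaw((402,146),(427,204),.014),yaw((518,207),(518,256),.014),yaw((576,205),(577,255),.014),yaw((256,129),(256,173),.09),yaw((301,128),(301,172),.09),yaw((256,129),(301,128),.09))
go(.437,.103,8.8,.048)
E
```

```text
sq [0.4358 0.1043 0.098 ]
slim [0.3766 0.2592 0.098 ]
flatD [ 0.4381 -0.0886  0.004 ]
sqD [ 0.371  -0.2674  0.004 ]
slimD [0.5253 0.3631 0.004 ]
(np.float64(35.4), np.float64(0.086)) (np.float64(18.0), np.float64(0.073)) (np.float64(21.7), np.float64(0.075)) (np.float64(5.7), np.float64(0.045)) (np.float64(7.8), np.float64(0.045)) (np.float64(100.0), np.float64(0.045))
at [0.4038 0.0554 0.2183] psi 8.8 w 0.094 t 13.425 -> shares [ 0.502 -0.524  2.128  0.   ]
```

Call:
carry_out --rows '[0.48, -0.55, 0, 0, -1, 0.48, -0.55, 0, 0, -1, 0.48, -0.55, 0.3, 0, -1]'

```text
t: 13.8
tcp_pos: [0.4359, 0.1056, 0.1949]
orientation: [0.997, 0.078, 0.002, -0.0]
contact_force: [0.1, -0.4, -0.8]
grip_width: 0.0937
```

Call:
carry_out --rows '[0, 0, 0.5, 0, -0.8, 0, 0, 1, 0, -0.8, 0, 0, 1, 0, -0.8]'

```text
t: 14.18
tcp_pos: [0.4322, 0.104, 0.1125]
orientation: [0.997, 0.077, -0.003, 0.001]
contact_force: [-0.5, -0.3, 0.9]
grip_width: 0.0844
```

Call:
carry_out --rows '[0, 0, 0.5, 0, -0.6, 0, 0, 0.85, 0, -0.6, 0, 0, 0.85, 0, -0.5]'

```text
t: 14.55
tcp_pos: [0.4343, 0.1048, 0.0463]
orientation: [0.997, 0.077, -0.001, 0.0]
contact_force: [0.3, -0.3, -1.0]
grip_width: 0.071
```

Call:
carry_out --rows '[0, 0, 0, 0, 0.2, 0, 0, 0, 0, 0.2, 0, 0, 0, 0, 0.2, 0, 0, 0, 0, 0.2, 0, 0, 0, 0, 0.2]'

```text
t: 15.18
tcp_pos: [0.4356, 0.1051, 0.0475]
orientation: [0.997, 0.077, 0.001, -0.0]
contact_force: [-1.1, -1.1, 7.5]
grip_width: 0.0476
```

Call:
carry_out --rows '[0, 0, -0.4, 0, 0.2, 0, 0, -0.9, 0, 0.2, 0, 0, -0.9, 0, 0.2]'

```text
t: 15.55
tcp_pos: [0.4366, 0.1058, 0.1206]
orientation: [0.997, 0.077, 0.003, -0.001]
contact_force: [0.3, -0.2, -3.8]
grip_width: 0.0477
```

Call:
carry_out --rows '[0, 0.4, -0.8, 0, 0.2, 0, 1, -0.8, 0, 0.2, 0, 1, -0.8, 0, 0.2, 0, 1, -0.8, 0, 0.2]'

```text
t: 16.05
tcp_pos: [0.446, 0.0263, 0.1812]
orientation: [0.997, 0.077, -0.001, -0.0]
contact_force: [0.2, 0.9, -3.7]
grip_width: 0.0481
```

Call:
carry_out --rows '[0, 0.5, 0, 0, 0.2, 0, 1, 0, 0, 0.2, 0, 1, 0, 0, 0.2]'

```text
t: 16.42
tcp_pos: [0.459, -0.0546, 0.1812]
orientation: [0.997, 0.076, -0.001, 0.0]
contact_force: [-0.4, 0.3, -3.4]
grip_width: 0.0479
```

Call:
carry_out --rows '[0, 0.5, 0, 0, 0.2, 0, 1, 0, 0, 0.2, 0, 1, 0, 0, 0.2]'

```text
t: 16.8
tcp_pos: [0.4717, -0.1331, 0.1814]
orientation: [0.997, 0.076, -0.001, 0.0]
contact_force: [-0.3, -0.0, -2.5]
grip_width: 0.0474
```

Call:
carry_out --rows '[-0.4, 0.4, 0, 0, 0.2, -0.75, 0.75, 0, 0, 0.2, -0.75, 0.75, 0, 0, 0.2]'

```text
t: 17.18
tcp_pos: [0.4195, -0.2004, 0.1815]
orientation: [0.997, 0.076, -0.001, -0.0]
contact_force: [0.4, 1.0, -4.2]
grip_width: 0.0481
```

Call:
carry_out --rows '[-0.3, 0.3, 0, -0.1, 0.2, -0.6, 0.5, 0, -0.17, 0.2, -0.6, 0.5, 0, -0.17, 0.2, -0.6, 0.5, 0, -0.17, 0.2]'

```text
t: 17.68
tcp_pos: [0.3819, -0.2452, 0.1821]
orientation: [0.989, 0.145, 0.0, -0.001]
contact_force: [-0.0, 0.0, -3.1]
grip_width: 0.048
```

```bash
python3 - <<'E'
from h import *
go(.372,-.267,16.5,.0515)
p=look('w6',['square_cartridge','square_dock'])
E
```

```text
at [ 0.3819 -0.2452  0.1821] psi 16.7 w 0.048 t 17.675 -> shares [-0.196  0.226  1.633  0.004]
square_cartridge 0.91 [ 0.3769 -0.2455  0.1353] [320 218]
square_dock 0.77 [ 0.3659 -0.2687  0.0067] [336 198]
```

View pics/w6.png

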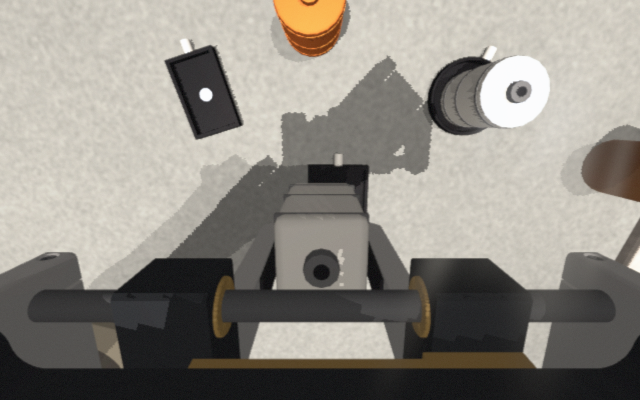

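The square dock's edges are parallel to the held cartridge and lie behind it at (338,185). I'm lowering it in.

Call:
carry_out --rows '[-0.19, 0.23, 0, 0, 0.2, -0.19, 0.23, 0, 0, 0.2, -0.19, 0.23, 0.4, 0, 0.2, -0.19, 0.23, 0.9, 0, 0.2, -0.19, 0.23, 0.9, 0, 0.2]'

```text
t: 18.45
tcp_pos: [0.3698, -0.2669, 0.1084]
orientation: [0.99, 0.144, -0.002, -0.002]
contact_force: [-0.6, 0.8, -2.2]
grip_width: 0.0477
```

```bash
python3 - <<'E'
from h import *
go(.372,-.267,16.5,.0515)
p=look('w7',['square_cartridge','square_dock'])
E
```

```text
at [ 0.3698 -0.2669  0.1084] psi 16.6 w 0.048 t 18.45 -> shares [0.026 0.009 0.711 0.002]
square_cartridge 0.8 [ 0.366  -0.2679  0.0571] [322 215]
square_dock 0.82 [ 0.3667 -0.2674  0.0015] [322 197]
```

View pics/w7.png

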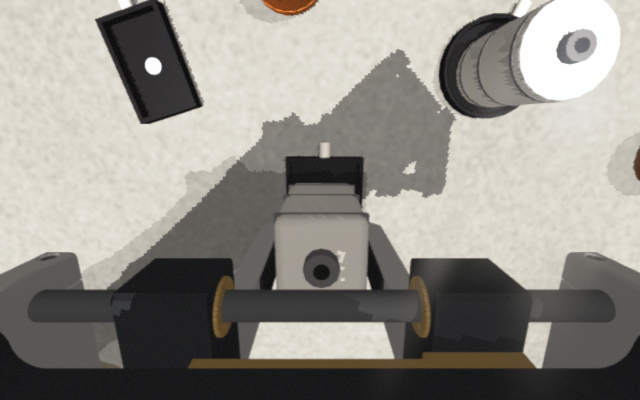

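It is well centred, so I'm lowering the last stretch.

Call:
carry_out --rows '[0, 0, 0.3, 0, 0.2, 0, 0, 0.5, 0, 0.2, 0, 0, 0.63, 0, 0.2, 0, 0, 0.69, 0, 0.2, 0, 0, 0.72, 0, 0.2, 0, 0, 0.74, 0, 0.2, 0, 0, 0.74, 0, 0.2]'

```text
t: 19.48
tcp_pos: [0.3714, -0.2695, 0.0515]
orientation: [0.99, 0.144, 0.0, 0.0]
contact_force: [-0.6, 0.5, -0.3]
grip_width: 0.048
```

Call:
carry_out --rows '[0, 0, 0.02, 0, 0.2, 0, 0, 0.02, 0, 0.2]'

```text
t: 19.73
tcp_pos: [0.3714, -0.2696, 0.0514]
orientation: [0.99, 0.144, 0.001, 0.001]
contact_force: [-2.9, 2.2, 20.7]
grip_width: 0.0477
```

Call:
carry_out --rows '[0, 0, -0.02, 0, 0.2, 0, 0, -0.02, 0, -0.2, 0, 0, -0.02, 0, -0.6, 0, 0, -0.02, 0, -0.7, 0, 0, -0.4, 0, -0.7, 0, 0, -0.9, 0, -0.7, 0, 0, -0.9, 0, -0.7]'

```text
t: 20.6
tcp_pos: [0.3727, -0.2704, 0.1236]
orientation: [0.99, 0.144, 0.002, 0.002]
contact_force: [-0.3, -0.7, -0.0]
grip_width: 0.0799
```

Call:
carry_out --rows '[0, 0, -0.5, 0, -1, 0.5, -0.5, -1, 0, -1, 0.9, -0.9, -1, 0, -1, 0.9, -0.9, -1, 0, -1]'

```text
t: 21.1
tcp_pos: [0.4215, -0.176, 0.2012]
orientation: [0.989, 0.147, 0.001, -0.001]
contact_force: [-0.2, 0.4, 0.6]
grip_width: 0.0937
```

Call:
carry_out --rows '[0.85, -0.85, -0.1, 0, -1, 0.85, -0.85, -0.1, 0, -1, 0.85, -0.85, -0.1, 0, -1]'

```text
t: 21.48
tcp_pos: [0.4658, -0.0937, 0.2084]
orientation: [0.989, 0.146, -0.001, -0.0]
contact_force: [-0.7, -0.1, 0.8]
grip_width: 0.0938
```

Call:
carry_out --rows '[0.85, -0.85, 0, 0, -1, 0.85, -0.85, 0, 0, -1, 0.85, -0.85, 0, 0, -1]'

```text
t: 21.85
tcp_pos: [0.5114, -0.0102, 0.2083]
orientation: [0.989, 0.145, -0.001, -0.0]
contact_force: [-0.4, -1.3, -0.9]
grip_width: 0.0937
```

Call:
carry_out --rows '[0.85, -0.85, 0, 0, -1, 0.85, -0.85, 0, 0, -1, 0.85, -0.85, 0, 0, -1, 0.85, -0.85, 0, 0, -1]'

```text
t: 22.35
tcp_pos: [0.5562, 0.0703, 0.2087]
orientation: [0.99, 0.142, -0.001, 0.001]
contact_force: [0.3, -0.1, -0.3]
grip_width: 0.0938
```

```bash
python3 - <<'E'
from h import *
go(.615,.12,15,.0515)
p=look('w8',['flat_cartridge','flat_dock'])
E
```

```text
at [0.5562 0.0703 0.2087] psi 16.3 w 0.094 t 22.35 -> shares [ 0.88  -0.39   1.965  0.029]
flat_cartridge 0.88 [ 0.6219  0.1215 -0.0033] [297 115]
flat_dock 0.72 [ 0.4397 -0.0884  0.0013] [404 282]
```

View pics/w8.png

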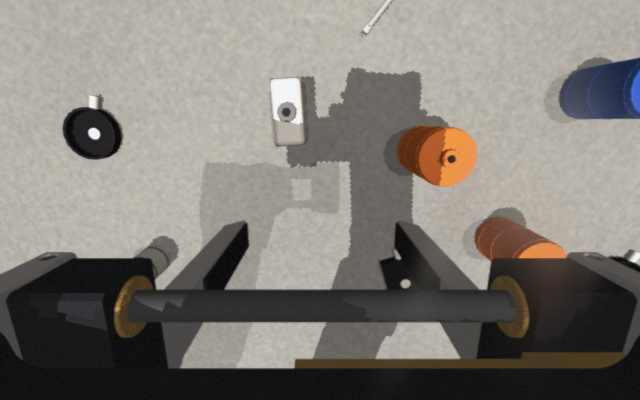

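The flat cartridge's neck is at (287,112), with long edges from (271,79) to (275,145) and from (301,78) to (305,144). The slim dock's dot is at (94,133).

```bash
python3 - <<'E'
from h import *
p=arm.grab_frame('wrist')
for n,uv,z in[('flat',(287,112),.098),('top',(288,111.5),.09),('slimD',(94,133),.004)]: print(n,ray(p,uv,z).round(4))
def yaw(a,b,z):
    d=ray(p,a,z)-ray(p,b,z);return np.degrees(np.arctan2(d[1],d[0])).round(1),np.linalg.norm(d).round(3)
print(yaw((271,80),(275,145),.09),yaw((301,79),(305,144),.09),yaw((271,80),(301,79),.09))
g=cv2.cvtColor(p['color'],cv2.COLOR_BGR2GRAY)
m=np.zeros_like(g);m[60:165,255:325]=(g[60:165,255:325]>0)
for d in arm.cut_out(p,'flat_cartridge')[:1]:
    ct=max(cv2.findContours(d['mask'].astype(np.uint8),0,2)[0],key=cv2.contourArea);b=cv2.boxPoints(cv2.minAreaRect(ct));print(b.round(1),yaw(b[0],b[1],.09),yaw(b[1],b[2],.09),ray(p,b.mean(0),.09))
go(.622,.1215,18,.045)
E
```

```text
flat [0.6228 0.1243 0.098 ]
top [0.6235 0.1244 0.09  ]
slimD [0.5288 0.3627 0.004 ]
(np.float64(17.7), np.float64(0.061)) (np.float64(19.1), np.float64(0.061)) (np.float64(108.1), np.float64(0.028))
[[270.6  79.4]
 [305.4  77.2]
 [309.8 144.8]
 [275.  147. ]] (np.float64(109.8), np.float64(0.033)) (np.float64(19.6), np.float64(0.063)) [0.62352715 0.12219437 0.09      ]
at [0.557  0.0723 0.2096] psi 16.4 w 0.094 t 22.6 -> shares [ 0.954 -0.361  2.058 -0.036]
```

Call:
carry_out --rows '[0.5, -0.2, 0, -0.04, -1, 0.96, -0.38, 0, -0.04, -1, 0.96, -0.38, 0.2, -0.04, -1, 0.96, -0.38, 0.2, -0.04, -1]'

```text
t: 23.1
tcp_pos: [0.6202, 0.1233, 0.1917]
orientation: [0.987, 0.159, -0.002, 0.001]
contact_force: [-1.2, 0.2, 0.1]
grip_width: 0.0942
```

Call:
carry_out --rows '[0, 0, 0.5, 0, -0.8, 0, 0, 1, 0, -0.8, 0, 0, 1, 0, -0.8]'

```text
t: 23.48
tcp_pos: [0.6191, 0.1227, 0.1112]
orientation: [0.987, 0.159, -0.003, 0.001]
contact_force: [-0.7, -0.6, 0.5]
grip_width: 0.0844
```

Call:
carry_out --rows '[0, 0, 0.5, 0, -0.4, 0, 0, 0.84, 0, -0.2, 0, 0, 0.84, 0, -0.1]'

```text
t: 23.85
tcp_pos: [0.6215, 0.1239, 0.0465]
orientation: [0.987, 0.159, -0.001, 0.0]
contact_force: [-0.6, 0.6, 0.7]
grip_width: 0.0579
```

Call:
carry_out --rows '[0, 0, 0, 0, 0.2, 0, 0, 0, 0, 0.5, 0, 0, 0, 0, 0.5, 0, 0, 0, 0, 0.5, 0, 0, 0, 0, 0.5]'

```text
t: 24.48
tcp_pos: [0.6232, 0.1249, 0.0477]
orientation: [0.987, 0.159, 0.001, -0.0]
contact_force: [-0.2, -0.1, 6.9]
grip_width: 0.0299
```

```bash
python3 - <<'E'
from h import *
go(.44,-.0895,34.3,.19)
E
```

```text
at [0.6232 0.1249 0.0477] psi 18.3 w 0.03 t 24.475 -> shares [-3.015  1.825 -1.779 -0.355]
```

Call:
carry_out --rows '[0, 0, -0.4, 0, 0.5, 0, 0, -0.9, 0, 0.5, 0, 0, -0.9, 0, 0.5]'

```text
t: 24.85
tcp_pos: [0.6246, 0.1254, 0.1214]
orientation: [0.987, 0.159, 0.003, -0.0]
contact_force: [0.4, 0.6, -1.4]
grip_width: 0.0299
```

Call:
carry_out --rows '[-0.4, 0.2, -0.8, 0, 0.5, -0.95, 0.55, -0.8, 0, 0.5, -0.95, 0.55, -0.8, 0, 0.5, -0.95, 0.55, -0.8, 0, 0.5]'

```text
t: 25.35
tcp_pos: [0.5636, 0.0594, 0.1816]
orientation: [0.987, 0.159, -0.0, -0.0]
contact_force: [-0.2, 0.8, -0.9]
grip_width: 0.03
```

Call:
carry_out --rows '[-0.5, 0.3, 0, 0, 0.5, -0.95, 0.58, 0, 0, 0.5, -0.95, 0.58, 0, 0, 0.5]'

```text
t: 25.72
tcp_pos: [0.5045, -0.0107, 0.1813]
orientation: [0.987, 0.158, -0.002, 0.0]
contact_force: [1.8, 1.0, -1.9]
grip_width: 0.0301
```

Call:
carry_out --rows '[-0.4, 0.2, 0, -0.12, 0.5, -0.8, 0.45, 0, -0.25, 0.5, -0.8, 0.45, 0, -0.355, 0.5, -0.8, 0.45, 0, -0.355, 0.5, -0.8, 0.45, 0, -0.355, 0.5]'

```text
t: 26.35
tcp_pos: [0.4579, -0.0619, 0.182]
orientation: [0.955, 0.295, 0.0, -0.0]
contact_force: [0.1, -0.7, -1.7]
grip_width: 0.0298
```

```bash
python3 - <<'E'
from h import *
go(.44,-.0895,34.3,.0515)
p=look('w9',['flat_cartridge','flat_dock'])
E
```

```text
at [ 0.4579 -0.0619  0.182 ] psi 34.3 w 0.03 t 26.35 -> shares [-3.800e-01  1.590e-01  1.632e+00  1.000e-03]
flat_cartridge 0.86 [ 0.4552 -0.0622  0.1304] [320 213]
```

View pics/w9.png

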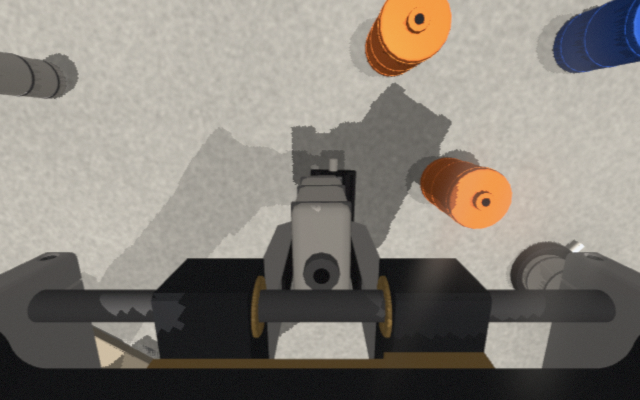

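The flat dock shows behind the held cartridge at (335,190), with its edges parallel to it. I'm lowering partway and checking.

Call:
carry_out --rows '[-0.37, 0.16, 0, 0, 0.5, -0.37, 0.16, 0, 0, 0.5, -0.37, 0.16, 0.4, 0, 0.5, -0.37, 0.16, 0.9, 0, 0.5, -0.37, 0.16, 0.9, 0, 0.5]'

```text
t: 27.12
tcp_pos: [0.4381, -0.0893, 0.1085]
orientation: [0.955, 0.295, -0.002, -0.001]
contact_force: [0.1, 0.1, -0.9]
grip_width: 0.0296
```

```bash
python3 - <<'E'
from h import *
go(.44,-.0895,34.3,.0515)
p=look('w10',['flat_cartridge','flat_dock'])
E
```

```text
at [ 0.4381 -0.0893  0.1085] psi 34.3 w 0.03 t 27.125 -> shares [0.019 0.016 0.713 0.001]
flat_cartridge 0.8 [ 0.4375 -0.0904  0.0586] [323 212]
```

View pics/w10.png

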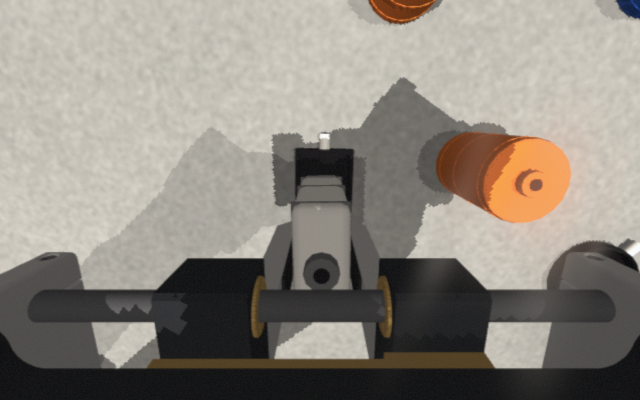

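It is centred (dock spans 295–353, cartridge 303–344), so I'm lowering.

Call:
carry_out --rows '[0, 0, 0.3, 0, 0.5, 0, 0, 0.5, 0, 0.5, 0, 0, 0.63, 0, 0.5, 0, 0, 0.69, 0, 0.5, 0, 0, 0.72, 0, 0.5, 0, 0, 0.735, 0, 0.5, 0, 0, 0.735, 0, 0.5]'

```text
t: 28.15
tcp_pos: [0.4399, -0.0904, 0.0517]
orientation: [0.956, 0.295, 0.0, 0.0]
contact_force: [0.1, 0.2, -2.4]
grip_width: 0.0301
```

Call:
carry_out --rows '[0, 0, 0.01, 0, 0.5, 0, 0, 0.01, 0, 0.5]'

```text
t: 28.4
tcp_pos: [0.4398, -0.0905, 0.0516]
orientation: [0.956, 0.295, 0.0, 0.0]
contact_force: [-1.2, -0.0, 8.9]
grip_width: 0.0303
```

Call:
carry_out --rows '[0, 0, -0.01, 0, 0.3, 0, 0, -0.01, 0, 0, 0, 0, -0.01, 0, -0.2, 0, 0, -0.01, 0, -0.4, 0, 0, -0.4, 0, -0.4, 0, 0, -0.9, 0, -0.4, 0, 0, -0.9, 0, -0.4]'

```text
t: 29.28
tcp_pos: [0.4416, -0.0907, 0.1248]
orientation: [0.956, 0.295, 0.002, 0.001]
contact_force: [-0.0, 0.1, 0.3]
grip_width: 0.0656
```

Call:
carry_out --rows '[0, 0, -0.5, 0, -0.4, 0.5, -0.5, -1, 0, -1, 1, -1, -1, 0, -1, 1, -1, -1, 0, -1, 1, -1, -1, 0, -1]'

```text
t: 29.9
tcp_pos: [0.4598, 0.0204, 0.2016]
orientation: [0.955, 0.295, -0.001, 0.0]
contact_force: [-0.4, 0.4, -0.5]
grip_width: 0.0938
```

Call:
carry_out --rows '[0.8, -1, -0.1, 0, -1, 0.8, -1, -0.1, 0, -1, 0.8, -1, -0.1, 0, -1]'

```text
t: 30.28
tcp_pos: [0.4684, 0.1244, 0.21]
orientation: [0.955, 0.296, -0.0, -0.0]
contact_force: [-0.4, -1.4, 0.4]
grip_width: 0.0941
```

Call:
carry_out --rows '[0, -1, 0, 0, -1, 0, -1, 0, 0, -1, 0, -1, 0, 0, -1]'

```text
t: 30.65
tcp_pos: [0.4229, 0.1874, 0.2101]
orientation: [0.956, 0.295, -0.001, 0.001]
contact_force: [0.1, -0.1, -0.6]
grip_width: 0.094
```

```bash
python3 - <<'E'
from h import *
go(.3785,.259,34.3,.045)
p=look('w11',['slim_cartridge','slim_dock'])
E
```

```text
at [0.4229 0.1874 0.2101] psi 34.3 w 0.094 t 30.65 -> shares [ 4.500e-02 -1.052e+00  2.063e+00 -1.000e-03]
slim_cartridge 0.75 [ 0.3819  0.2634 -0.0036] [257 168]
slim_dock 0.59 [ 5.273e-01  3.592e-01 -4.000e-04] [251  22]
```

View pics/w11.png

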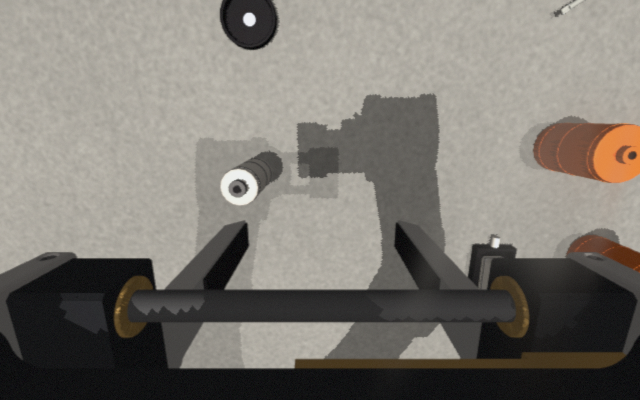

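The slim cartridge's neck is at (238,187), and the slim dock's dot is at (249,19).

```bash
python3 - <<'E'
from h import *
p=arm.grab_frame('wrist')
print(ray(p,(238,187),.098),ray(p,(249,19),.004)); go(.38,.2605,34.3,.045)
E
```

```text
[0.3823759  0.25925323 0.098     ] [0.530609   0.35972081 0.004     ]
at [0.4243 0.1869 0.2104] psi 34.1 w 0.094 t 30.85 -> shares [ 0.057 -1.073  2.068 -0.005]
```

Call:
carry_out --rows '[0.06, -0.5, 0, 0, -1, 0.06, -1, 0, 0, -1, 0.06, -1, 0.2, 0, -1, 0.06, -1, 0.2, 0, -1]'

```text
t: 31.35
tcp_pos: [0.3823, 0.2565, 0.1939]
orientation: [0.956, 0.294, -0.001, 0.001]
contact_force: [1.0, 1.1, -0.5]
grip_width: 0.0943
```

Call:
carry_out --rows '[0, -0.05, 0.5, 0, -1, 0, -0.05, 1, 0, -0.8, 0, -0.05, 1, 0, -0.8]'

```text
t: 31.72
tcp_pos: [0.3794, 0.2589, 0.1132]
orientation: [0.956, 0.294, -0.002, 0.001]
contact_force: [-0.3, -0.2, 0.2]
grip_width: 0.085
```

Call:
carry_out --rows '[0, 0, 0.5, 0, -0.5, 0, 0, 0.86, 0, -0.3, 0, 0, 0.86, 0, -0.3]'

```text
t: 32.1
tcp_pos: [0.3805, 0.2604, 0.046]
orientation: [0.956, 0.294, -0.001, 0.001]
contact_force: [-0.1, -0.3, 0.4]
grip_width: 0.0617
```

Call:
carry_out --rows '[0, 0, 0, 0, 0.1, 0, 0, 0, 0, 0.3, 0, 0, 0, 0, 0.3, 0, 0, 0, 0, 0.3, 0, 0, 0, 0, 0.3]'

```text
t: 32.72
tcp_pos: [0.381, 0.2617, 0.0471]
orientation: [0.956, 0.295, 0.001, -0.0]
contact_force: [-0.2, 0.3, 7.7]
grip_width: 0.0398
```

```bash
python3 - <<'E'
from h import *
go(.5285,.3605,34.3,.19)
E
```

```text
at [0.381  0.2617 0.0471] psi 34.3 w 0.04 t 32.725 -> shares [ 2.219  0.018 -1.786 -0.   ]
```

Call:
carry_out --rows '[0, 0, -0.4, 0, 0.3, 0, 0, -0.9, 0, 0.3, 0, 0, -0.9, 0, 0.3]'

```text
t: 33.1
tcp_pos: [0.3817, 0.2624, 0.1204]
orientation: [0.956, 0.295, 0.003, -0.001]
contact_force: [0.4, 0.1, -1.8]
grip_width: 0.0399
```

Call:
carry_out --rows '[0.4, 0, -0.8, 0, 0.3, 1, 0, -0.8, 0, 0.3, 1, 0, -0.8, 0, 0.3, 1, 0, -0.8, 0, 0.3]'

```text
t: 33.6
tcp_pos: [0.4447, 0.305, 0.1803]
orientation: [0.956, 0.295, -0.002, 0.001]
contact_force: [-0.9, -0.1, -1.1]
grip_width: 0.0397
```

Call:
carry_out --rows '[0.5, 0, 0, 0, 0.3, 1, 0, 0, 0, 0.3, 1, 0, 0, 0, 0.3, 1, 0, 0, 0, 0.3]'

```text
t: 34.1
tcp_pos: [0.5103, 0.3499, 0.1806]
orientation: [0.956, 0.295, -0.002, 0.001]
contact_force: [-0.9, -0.6, -1.1]
grip_width: 0.0398
```

```bash
python3 - <<'E'
from h import *
go(.5285,.3605,34.3,.0515)
p=look('w12',['slim_cartridge','slim_dock'])
E
```

```text
at [0.5103 0.3499 0.1806] psi 34.3 w 0.04 t 34.1 -> shares [0.263 0.019 1.614 0.   ]
slim_cartridge 0.91 [0.5077 0.3451 0.1323] [325 217]
slim_dock 0.6 [ 0.527   0.3591 -0.0007] [323 164]
```

Call:
carry_out --rows '[0.25, 0.02, 0, 0, 0.3, 0.25, 0.02, 0, 0, 0.3, 0.25, 0.02, 0.4, 0, 0.3, 0.25, 0.02, 0.9, 0, 0.3, 0.25, 0.02, 0.9, 0, 0.3]'

```text
t: 34.88
tcp_pos: [0.5266, 0.3589, 0.1073]
orientation: [0.956, 0.295, -0.004, 0.001]
contact_force: [0.5, -0.1, -1.5]
grip_width: 0.0395
```

```bash
python3 - <<'E'
from h import *
go(.5285,.3605,34.3,.0515)
p=look('w13',['slim_cartridge','slim_dock'])
E
```

```text
at [0.5266 0.3589 0.1073] psi 34.3 w 0.04 t 34.875 -> shares [ 0.031 -0.004  0.697  0.   ]
slim_cartridge 0.95 [0.5228 0.3598 0.0565] [318 213]
slim_dock 0.62 [ 5.314e-01  3.615e-01 -2.000e-04] [322 188]
```

View pics/w13.png

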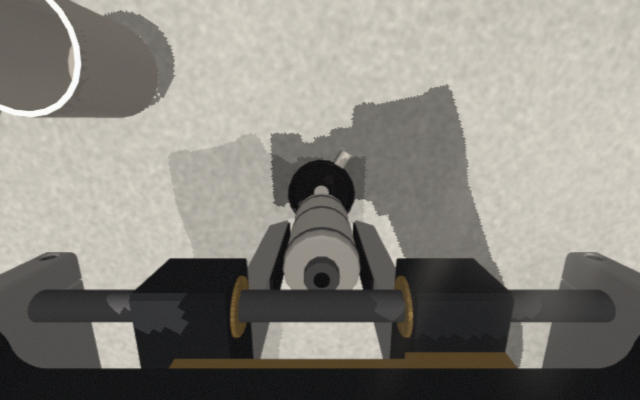

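```bash
python3 - <<'E'
from h import *
p=arm.grab_frame('wrist')
print('dot',ray(p,(321,191),.004),'rim top+32mm back',ray(p,(321,160),.014)-.032*np.array([.826,.5635,0]),'rim side mid',(ray(p,(288,191),.014)+ray(p,(354,191),.014))/2,'neck',ray(p,(321,276),.157),ray(p,(321,276),.153))
go(.5285,.3605,34.3,.0515)
E
```

```text
dot [0.53265626 0.36407233 0.004     ] rim top+32mm back [0.5327004  0.36407456 0.014     ] rim side mid [0.53458986 0.36538558 0.014     ] neck [0.52621695 0.35963624 0.157     ] [0.52437192 0.35838055 0.153     ]
at [0.5305 0.362  0.1119] psi 34.3 w 0.04 t 35.075 -> shares [-0.032  0.001  0.755 -0.   ]
```

The dock centre comes out 2–3 mm ahead of the cartridge, so I'm nudging it forward while lowering.

Call:
carry_out --rows '[0.03, 0, 0.3, 0, 0.3, 0.03, 0, 0.5, 0, 0.3, 0.03, 0, 0.63, 0, 0.3, 0.03, 0, 0.69, 0, 0.3, 0.03, 0, 0.71, 0, 0.3, 0.03, 0, 0.73, 0, 0.3, 0.03, 0, 0.73, 0, 0.3]'

```text
t: 35.95
tcp_pos: [0.5319, 0.3627, 0.0518]
orientation: [0.956, 0.295, 0.0, -0.0]
contact_force: [0.1, 0.6, -0.2]
grip_width: 0.0396
```

Call:
carry_out --rows '[0, 0, 0.01, 0, 0.3, 0, 0, 0.01, 0, 0.3]'

```text
t: 36.2
tcp_pos: [0.5319, 0.3628, 0.0513]
orientation: [0.956, 0.295, 0.0, -0.0]
contact_force: [-0.4, -0.3, 3.0]
grip_width: 0.0395
```

Call:
carry_out --rows '[0, 0, 0, 0, 0.1, 0, 0, 0, 0, -0.2, 0, 0, 0, 0, -0.4, 0, 0, 0, 0, -0.5, 0, 0, -0.4, 0, -0.5, 0, 0, -0.9, 0, -0.5, 0, 0, -0.9, 0, -0.5]'

```text
t: 37.08
tcp_pos: [0.5337, 0.3643, 0.126]
orientation: [0.956, 0.295, 0.003, -0.001]
contact_force: [-0.1, 0.7, -0.3]
grip_width: 0.0706
```

Call:
carry_out --rows '[0, 0, -0.5, 0, -0.5, -0.6, 0, -1, 0, -1, -1, 0, -1, 0, -1, -1, 0, -1, 0, -1, -1, 0, -1, 0, -1]'

```text
t: 37.7
tcp_pos: [0.466, 0.3177, 0.2021]
orientation: [0.956, 0.295, -0.0, 0.0]
contact_force: [0.4, 0.5, -0.7]
grip_width: 0.0942
```

```bash
python3 - <<'E'
from h import *
p=arm.grab_frame('top');a=cv2.resize(p['color'][170:275,205:440],None,fx=3.4,fy=3.4,interpolation=cv2.INTER_CUBIC)
for n in N:
    print(n,[(round(d['p'],2),w(p,d['at']).round(3)) for d in arm.pinpoint(p,n)[:3]])
s=arm.grab_frame('scene');b=cv2.resize(s['color'][140:260,150:475],(799,295),interpolation=cv2.INTER_CUBIC)[:230]
b=cv2.resize(s['color'][145:235,150:475],(799,221),interpolation=cv2.INTER_CUBIC)
cv2.imwrite('pics/end.png',np.vstack([a,b])if a.shape[1]==799 else np.vstack([cv2.resize(a,(799,357)),b]))
E
```

```text
slim_cartridge [(0.54, array([0.532, 0.361, 0.002]))]
wide_cartridge [(0.71, array([ 0.747, -0.212,  0.002])), (0.62, array([ 0.629, -0.043,  0.004])), (0.61, array([ 0.521, -0.374,  0.002]))]
square_cartridge [(0.48, array([ 0.369, -0.265,  0.003]))]
flat_cartridge [(0.66, array([ 0.442, -0.091,  0.006])), (0.16, array([0.533, 0.358, 0.005]))]
slim_dock [(0.48, array([ 0.531,  0.359, -0.001]))]
wide_dock []
square_dock [(0.44, array([ 0.37 , -0.269, -0.001]))]
flat_dock [(0.55, array([ 0.529,  0.36 , -0.002])), (0.55, array([ 0.5  , -0.578, -0.003])), (0.45, array([ 0.442, -0.093,  0.002]))]
soap_bottle [(0.62, array([ 0.498, -0.576, -0.004]))]
mug [(0.47, array([0.516, 0.573, 0.001]))]
```

View pics/end.png

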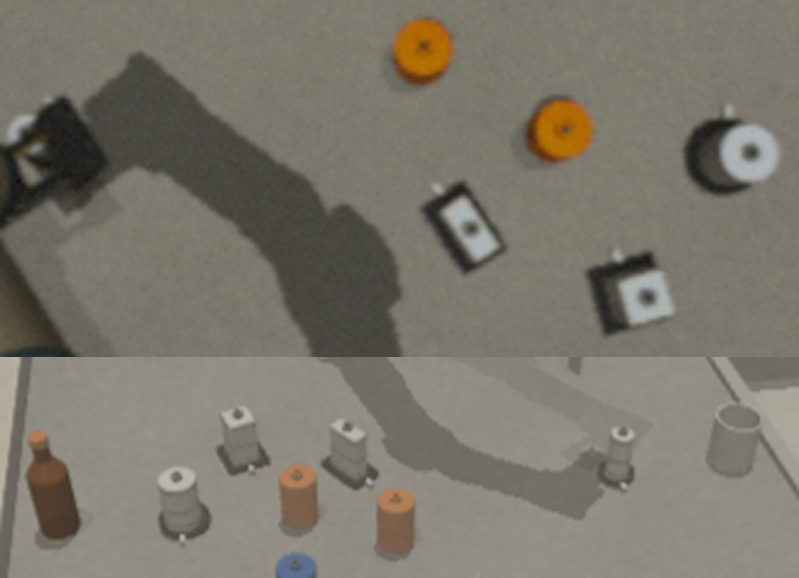

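All four cartridges stand upright in their own docks: wide at (180,500), square (240,440), flat (350,450) and slim (620,455). The bottle and mug are unmoved and the gripper is clear of everything, so I'm handing in.

```bash
python3 -c "
from h import *
print(arm.hand_in(),arm.sense()['t'])"
```

```text
the job is handed in; nothing more can be done
the job is handed in; nothing more can be done
```

All four cartridges are in their matching docks, and the job was handed in at about 38 s, well inside the 128 s limit. I placed them in the order wide, square, flat, slim. Each was lowered until it touched the dock floor and then released. The highest force I read at touchdown was about 21 N, with the square one.

**Last checks:**
- **Cartridges:** the final top and scene pictures show all four standing upright inside their rims. Where the networks reported both a cartridge and its dock, they agreed to within about 4 mm.
- **Wide dock:** the networks did not report it in the final picture because the cartridge hid it. The wide cartridge's position still matches the dock position measured earlier.
- **Mislabels:** the networks also gave some "flat dock" and "flat cartridge" reports at the slim dock and the soap bottle. The picture shows these are wrong.
- **Bottle and mug:** the soap bottle and mug have not moved, within measuring error. I never touched the orange and blue look-alikes.

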